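# Change the stone in the carver's lever vise

### The arm

A 7-joint arm with a two-finger parallel gripper is mounted at the origin on the work surface. World frame = base frame: x ahead of the robot, y to its left, z up, the work surface at z = 0. Lengths are in m, angles in degrees, forces in N, time in s.
With the tool pointing down it reaches from about 0.425 to 0.975 m from the base axis. Payload 16.7 kg.
Tool frame: the origin (TCP) lies on the centre line of the jaws, within the pads' length; the fingertips stand 17 mm ahead of it and the grasp point (between the pads) lies 2 mm behind it; z points along the fingers, y is the line along which they close (so a half turn about z gives the same grasp; the last joint's range is limited). The gripper opens to 85 mm and grips with 20 to 120 N. Pads are 22 mm wide; open, the fingers measure 114 mm over their backs; the gripper's body (76 mm by 85 mm) begins 54 mm behind the grasp point. The pads swing forward as they close: fully open they stand 13 mm farther back than shut.
Start: joints at [-75.373, 24.414, 4.234, 92.017, -1.954, 63.644, -3.845], TCP at [0.266, 0.62, 0.248] pointing down, gripper open.
Joint ranges: [-163.25, 163.25], [-28.42, 122.38], [-70.27, 78.77], [12.13, 141.07], [-58.53, 238.53], [9.26, 117.41], [-156.51, 156.51]. Speed limits (degrees/s): [108.29, 108.29, 136.94, 136.94, 172.46, 172.46, 172.46].

### API

Orientations are given as [roll, pitch, yaw] about the fixed x, y, z axes, in that order (R = Rz(yaw) Ry(pitch) Rx(roll)).
In Python, from cell import read_state, grab_frame, get_calibration, sign_off, outline_of gives the robot as it stands.
- The arm moves only by the tool jog_arm, never from a script. Its argument "moves" is a list that holds one entry, the list of rows, each a list of 7 numbers: the closure, from 0 (fully open) to 1 (shut), then the shift along the world's x, y, z in m, then the turn, a rotation vector about the world's x, y, z in degrees. In form: [[[gripper, dx, dy, dz, rx, ry, rz], ...]]. A call has 1 to 8 rows; each row is the pose to reach, as a shift and turn from the pose commanded when the call began; what a row does not reach only later rows make up. A row lasts 1/10 s, in which the tool goes at most 50 mm and 8.59 degrees, less where a joint would pass 70% of its speed; a pose out of reach is approached as far as the arm can. A call with a gripper value outside its range is refused whole. The fingers move at their own pace and stop on an object; the grip force is fixed at half the most. Time passes only in rows, so rows that repeat a pose let the fingers close. It gives the time, the measured TCP pose, the force, the opening and the grip force at its end, in the units of the state.
- read_state(): the state, without advancing time (a new reading comes with each control period).
- grab_frame(name): name is "side" or "top" or "wrist"; returns the picture (420x560x3 uint8, blue, green, red); there is no depth.
- get_calibration(name): a dict with "K" (3x3 intrinsics, pixels), "world_from_camera" (4x4, takes a point from camera to world coordinates). Camera axes: x right, y down, z forward; pixel columns grow to the right and rows downward; lengths in m; the calibration is good to about 2 mm. A picture is of the moment at which its call begins: read the wrist's pose just before it. get_calibration takes no time and is no camera call; for the wrist camera it gives the pose at the moment of the call.
- sign_off(): hands the job in; it is judged then, once.
Trained networks look in the newest picture that a camera, given by its name, has taken for a name from the list of things; names that differ only in an ending like _2 or _b are one class to them, and where a whole thing is asked for, a point or a joint stands for the part that bears it (a point fixed in the world has none). Each returns a list of dicts, best first, with "confidence" (0 to 1); they miss things now and then, are a little off and sometimes report something else, mostly with a low value. They report only what shows in the picture. A call takes as long as a camera call. They do not tell look-alikes from the thing itself.
- outline_of(thing, camera): "region" (420x560 bool, what is visible of it) and "location" ([row, column] in pixels, amid what is visible of it).
The state is a dict: "time_s": time; "q": joint angles; "joint_vel": joint speeds; "joint_efforts": joint torques, N m; "tcp_pos": TCP position; "orientation": TCP orientation; "contact_force": force on the tool from outside, world axes, zero at the start; "moment": the same for the moment, N m; "grip_width": finger opening in m; "finger_force": force on a finger pad.
Only numpy, scipy, OpenCV 4.12 (cv2) and the standard library are available. Lean on these libraries where they do the work, as an engineer would, in place of code of your own. Each camera call takes 0.05 s, during which the arm holds its last target. There are 200 camera calls.

### The job

Change the work in the lever vise: press its small thumb tab so that the lever springs up, lift out the finished carving and stand it upright in the shallow tray. Then stand the plain rectangular stone slab upright on the vise bed, centred between the open jaws, and press the lever down until its latch catches and holds it. Leave the other things on the bench where they are.

Things in the scene. Friction and masses are not known exactly. Their poses are not given: they have to be found in the camera images.
- vise: dark steel lever vise fixed to the bench, about 262 long (y) and 70 wide. Origin: on the bench under the middle of the place for the work; local y points from the lever to the fixed jaw, x across the jaws (the two parts of the jaws are 50 wide, 42 high above the bench). Bed 12 above the bench. The lever lies along local -y; the latch with its thumb tab stands on the lever's local -x side
- vise_slot (a point): on the vise bed in the middle between the jaws when they grip (12 above the bench), axes as the vise. The fixed jaw's face is at local y = +12. The sprung moving jaw's face is at about y = -12 when gripping a 24 thick part and at about y = -24 with the lever up, so the open gap is 36
- lever (a joint): angle of the vise lever, rad: 0 pressed down to its stop (level), about 0.07 held down by the latch, 0.8 sprung fully up. Pressing it needs about 10 N at the paddle; the latch catches by itself at about 0.06
- lever_paddle (a point): middle of the top face of the lever's black paddle (40 x 38, 12 thick), 130 from the lever hinge; z is the paddle's normal. With the lever down it is 60 above the bench
- lever_hinge (a point): the axis of the lever, fixed in the vise 75 to local -y of the slot and 52 above the bench; the lever turns about local x, its paddle end rising
- latch_tab (a point): middle of the top face of the latch's steel thumb tab (28 x 22), 34 above the bench, 64 to local -x of the lever's middle plane. Pressed down by about 8 to 15 (some 6 N) it frees the lever, which then springs up; let go, it returns
- carving: finished pale stone figure gripped in the vise at the start: foot 40 (x) x 24 (y) x 38 high, narrow neck, round flat-faced head of diameter 34 centred 63 above its underside, two ears; 24 thick throughout, 83 high. Origin: centre of the underside, z up
- blank: plain rectangular pale stone slab standing on the bench, 40 (x) x 24 (y) x 80 high, 0.2 kg. Origin: centre of the underside, z up. Its 24 side goes between the jaws (either way round). The only tall rectangular one of the three stones on the bench
- tray: shallow grey-green tray fixed to the bench, 140 (x) x 190 (y) x 30 high, walls and floor 5. Origin: centre of its underside
- cube_stone: squat stone block 50 x 50 x 40 high, same stone, bystander. Origin: centre of the underside
- core_stone: upright round stone core, diameter 42, 60 high, same stone, bystander. Origin: centre of the underside
- jar: amber glass jar with a steel lid, diameter 54, 65 high, bystander. Origin: centre of the underside
- mug: white mug, diameter 72, 85 high, bystander. Origin: centre of the underside
- graver: wooden-handled graver 150 long, lying, bystander. Origin: centre of the underside
- tin: flat round aluminium tin, diameter 62, 30 high, bystander. Origin: centre of the underside
- pebble: dark pebble, diameter 46, 23 high, bystander. Origin: centre of the underside
There are look-alikes about, which are no part of the job. Leave any brown or pink look-alike of the blank alone.

How it is judged:
By the outcome, as a careful person would: the job done as asked, in the order asked, and still so for the second after the job is handed in, with the robot touching nothing.
It also fails if it takes over 67 s, if anything falls off the work surface, if the arm or the gripper's body presses on something with over 40 N, if the wrist force passes 120 N, or if a joint passes its speed limit or range.

## Working session

There is one attempt and no reset: what is moved stays moved. The work goes in short steps, Python scripts to look and compute and a tool call to move; the robot and the scene stay as the last step left them, time stands still between calls to the robot, and variables do not carry over. Pictures are saved under pics/ and viewed, at most 10 in all, crops included, and the job is handed in when it is done.

Besides the shell and the picture viewer there is one more tool, called after "Call:" in YAML: its name, and indented under it one key for each argument. jog_arm: Moves the arm, as the interface text tells. Its arguments: {"type":"object","properties":{"moves":{"type":"array"}},"required":["moves"]}

```bash
mkdir -p pics
cat > h.py <<'E'
import numpy as np, cv2
from cell import *
def ray(cam,px):
    c=get_calibration(cam);T=np.array(c["world_from_camera"]);K=np.array(c["K"])
    d=T[:3,:3]@np.linalg.inv(K)@np.array([px[0],px[1],1.]);return T[:3,3],d
def atz(cam,px,z):
    o,d=ray(cam,px);return o+d*(z-o[2])/d[2]
def proj(cam,p):
    c=get_calibration(cam);T=np.linalg.inv(np.array(c["world_from_camera"]));q=T@np.append(p,1);q=np.array(c["K"])@q[:3];return q[:2]/q[2]
E
python3 - <<'E'
from h import *
a=grab_frame("top");b=grab_frame("side")
cv2.imwrite("pics/top.png",a);cv2.imwrite("pics/side.png",b)
np.set_printoptions(precision=3,suppress=True)
H={"vise":.04,"lever":.06,"lever_paddle":.06,"latch_tab":.034,"carving":.083,"blank":.08,"tray":.03}
for cam in("top","side"):
  print(cam,np.array(get_calibration(cam)["world_from_camera"])[:3,3])
  for t in H:
    for r in outline_of(t,cam)[:3]:
      l=r["location"];ys,xs=np.nonzero(r["region"]);rc=cv2.minAreaRect(np.c_[xs,ys].astype(np.float32)) if len(xs) else None
      print(t,round(r["confidence"],2),np.round(l),len(xs),atz(cam,(l[1],l[0]),H[t]),np.round(rc[0]),np.round(rc[1]),round(rc[2]))
print(read_state()["time_s"],read_state()["orientation"])
E
```

```text
top [0.4   0.033 0.951]
vise 0.63 [241. 386.] 4200 [ 0.506 -0.205  0.04 ] [377. 250.] [131.  52.] 4
lever 0.73 [238. 419.] 794 [ 0.511 -0.27   0.06 ] [408. 242.] [19. 71.] 90
lever 0.52 [267. 409.] 478 [ 0.451 -0.245  0.06 ] [408. 263.] [45. 23.] 56
lever_paddle 0.61 [242. 424.] 784 [ 0.502 -0.28   0.06 ] [408. 239.] [72. 20.] 4
latch_tab 0.7 [266. 407.] 481 [ 0.456 -0.248  0.034] [408. 263.] [44. 22.] 57
carving 0.78 [233. 335.] 251 [ 0.52  -0.092  0.083] [336. 233.] [13. 21.] 4
blank 0.92 [152. 148.] 458 [0.694 0.297 0.08 ] [149. 149.] [30. 19.] 81
blank 0.79 [219. 274.] 303 [0.549 0.032 0.08 ] [273. 220.] [14. 23.] 27
blank 0.67 [205. 230.] 300 [0.58  0.123 0.08 ] [229. 203.] [26. 12.] 68
tray 0.85 [288. 167.] 6407 [0.412 0.257 0.03 ] [168. 290.] [95. 70.] 3
side [ 0.453 -0.756  0.877]
vise 0.62 [309. 268.] 3534 [ 0.504 -0.242  0.04 ] [260. 296.] [106.  55.] 90
vise 0.21 [138. 273.] 329 [0.586 0.33  0.04 ] [275. 139.] [20. 18.] 81
lever 0.62 [323. 271.] 724 [ 0.505 -0.287  0.06 ] [271. 307.] [60. 20.] 90
lever 0.34 [218. 217.] 470 [0.411 0.011 0.06 ] [218. 220.] [24. 22.] 90
lever_paddle 0.72 [321. 267.] 763 [ 0.498 -0.281  0.06 ] [271. 308.] [61. 20.] 90
latch_tab 0.88 [316. 242.] 455 [ 0.449 -0.249  0.034] [247. 317.] [20. 45.] 39
carving 0.86 [247. 270.] 334 [ 0.524 -0.114  0.083] [269. 246.] [21. 16.] 90
blank 0.76 [182. 284.] 435 [0.585 0.095 0.08 ] [284. 184.] [28. 16.] 90
blank 0.76 [157. 321.] 404 [0.699 0.182 0.08 ] [323. 157.] [16. 29.] 4
blank 0.75 [213. 277.] 445 [ 0.553 -0.009  0.08 ] [274. 212.] [29. 16.] 90
tray 0.76 [170. 213.] 2649 [0.405 0.224 0.03 ] [214. 168.] [53. 52.] 90
0.8 [-179.997   -0.002  156.804]
```

View pics/top.png

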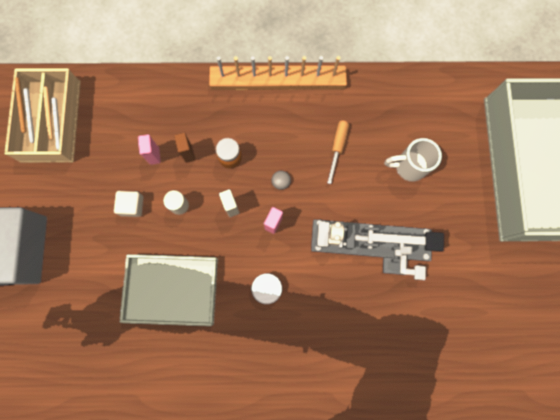

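View pics/side.png

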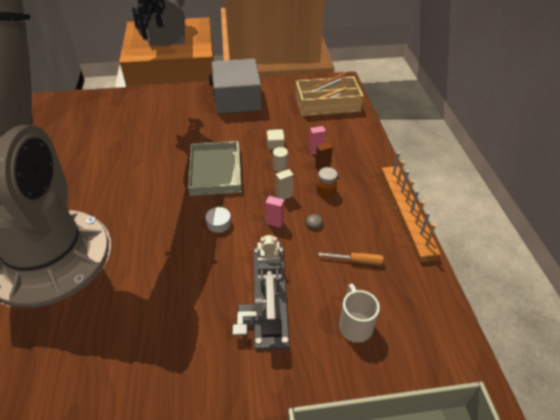

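The top view shows the vise spanning (315–443, 220–280), its paddle at (433,241), tab at (419,272) and carving at (337,233). The pale blank is at (229,203), with pink look-alikes at (274,220) and (149,149), a brown one at (185,147), and the tray at (170,290). The side view agrees. I'll move toward the blank and the vise and refine the positions with the wrist camera.

Call:
jog_arm:
  moves:
    - [[0,0.036,-0.033,0.005,0,0,3],[0,0.072,-0.066,0.01,0,0,6],[0,0.1,-0.105,0.015,0,0,10],[0,0.125,-0.145,0.02,0,0,14],[0,0.15,-0.19,0.025,0,0,18],[0,0.17,-0.235,0.03,0,0,21],[0,0.19,-0.28,0.035,0,0,23],[0,0.205,-0.325,0.04,0,0,23]]

```text
time_s: 1.6
tcp_pos: [0.4717, 0.2932, 0.2887]
orientation: [180.0, 0.0, 179.8]
contact_force: [1.2, 0.0, -0.2]
grip_width: 0.0856
finger_force: 0.0
```

Call:
jog_arm:
  moves:
    - [[0,0.01,-0.045,0,0,0,0],[0,0.02,-0.09,0,0,0,0],[0,0.025,-0.135,0,0,0,0],[0,0.025,-0.18,0,0,0,0],[0,0.025,-0.18,0,0,0,0]]

```text
time_s: 2.1
tcp_pos: [0.496, 0.1093, 0.2888]
orientation: [-180.0, 0.0, 179.4]
contact_force: [0.4, 0.5, 0.5]
grip_width: 0.0854
finger_force: 0.0
```

```bash
cat > w.py <<'E'
from h import *
import sys
np.set_printoptions(precision=4,suppress=True)
s=read_state();a=grab_frame("wrist");cv2.imwrite("pics/%s.png"%sys.argv[1],a)
print(s["time_s"],np.array(s["tcp_pos"]),s["orientation"],np.array(s["contact_force"]),s["grip_width"])
c=get_calibration("wrist");print(np.array(c["world_from_camera"])[:3,3],c["K"][0])
H={"latch_tab":.034,"lever_paddle":.06,"carving":.095,"blank":.08,"tray":.03}
for t in sys.argv[2:]:
    for r in outline_of(t,"wrist")[:3]:
      l=r["location"];ys,xs=np.nonzero(r["region"]);rc=cv2.minAreaRect(np.c_[xs,ys].astype(np.float32)) if len(xs) else None
      print(t,round(r["confidence"],2),np.round(l),len(xs),atz("wrist",(l[1],l[0]),H[t]),np.round(cv2.boxPoints(rc)).tolist())
E
python3 w.py w1 blank carving latch_tab lever_paddle
```

```text
2.1 [0.496  0.1093 0.2888] [-179.9552    0.0327  179.3768] [0.4406 0.4803 0.5315] 0.0854289518938504
[0.4244 0.1136 0.4154] [308.9651   0.     278.0395]
blank 0.8 [225. 218.] 1037 [0.5417 0.0465 0.08  ] [[197.0, 243.0], [219.0, 197.0], [238.0, 206.0], [217.0, 252.0]]
blank 0.68 [256. 294.] 1037 [0.5805 0.1335 0.08  ] [[274.0, 232.0], [296.0, 224.0], [312.0, 272.0], [290.0, 280.0]]
blank 0.63 [329. 362.] 1016 [0.6834 0.2222 0.08  ] [[345.0, 306.0], [364.0, 300.0], [383.0, 357.0], [364.0, 363.0]]
carving 0.56 [206. 102.] 1449 [ 0.5148 -0.0738  0.095 ] [[74.0, 199.0], [120.0, 179.0], [134.0, 212.0], [88.0, 232.0]]
carving 0.28 [280. 215.] 648 [0.6035 0.0434 0.095 ] [[195.0, 279.0], [214.0, 260.0], [235.0, 281.0], [216.0, 300.0]]
latch_tab 0.8 [170.   5.] 259 [ 0.4855 -0.2216  0.034 ] [[-0.0, 160.0], [16.0, 160.0], [16.0, 184.0], [0.0, 184.0]]
lever_paddle 0.75 [196.  23.] 612 [ 0.5117 -0.185   0.06  ] [[-1.0, 203.0], [0.0, 189.0], [45.0, 191.0], [44.0, 205.0]]
```

View pics/w1.png

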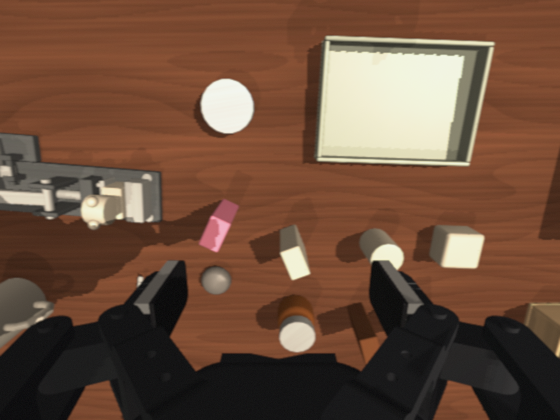

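The wrist picture shows the pale blank at (294,253), with pink look-alike at (219,225), core at (381,249), cube at (457,247) and the tray's corners at about (325,40)–(470,163). Next I'll move over the vise.

Call:
jog_arm:
  moves:
    - [[0.5,0,-0.045,0,0,0,0],[1,-0.005,-0.09,-0.01,0,0,0],[1,-0.01,-0.135,-0.02,0,0,0],[1,-0.02,-0.18,-0.03,0,0,0],[1,-0.03,-0.225,-0.04,0,0,0],[1,-0.04,-0.265,-0.05,0,0,0],[1,-0.04,-0.265,-0.05,0,0,0]]

```text
time_s: 3.05
tcp_pos: [0.4542, -0.1533, 0.2374]
orientation: [-179.9, -0.1, 179.5]
contact_force: [0.0, 0.7, -0.1]
grip_width: -0.0001
finger_force: 0.0
```

```bash
python3 w.py w2 carving latch_tab lever_paddle
python3 - <<'E'
import cv2,numpy as np
a=cv2.imread("pics/w1.png");b=cv2.imread("pics/w2.png");t=cv2.imread("pics/top.png")
A=cv2.resize(a[215:290,255:330],(300,300),interpolation=cv2.INTER_CUBIC)
T=cv2.resize(t[185:225,210:250],(300,300),interpolation=cv2.INTER_CUBIC)
B=cv2.resize(b[60:420-60],(500,268)) if 0 else b
c=np.zeros((600,800,3),np.uint8);c[:300,:300]=A;c[300:,:300]=T
c[:375,300:]=cv2.resize(b,(500,375));
cv2.imwrite("pics/c1.png",c)
E
```

```text
3.05 [ 0.4542 -0.1533  0.2374] [-179.9383   -0.095   179.5473] [ 0.0373  0.6922 -0.1413] -8.899847504532104e-05
[ 0.3838 -0.1499  0.3646] [308.9651   0.     278.0395]
carving 0.64 [258. 331.] 1483 [ 0.5124 -0.0988  0.095 ] [[318.0, 223.0], [350.0, 223.0], [350.0, 284.0], [318.0, 284.0]]
latch_tab 0.87 [190. 193.] 1754 [ 0.4599 -0.2417  0.034 ] [[146.0, 170.0], [186.0, 145.0], [230.0, 217.0], [189.0, 241.0]]
lever_paddle 0.94 [240. 166.] 3254 [ 0.509  -0.2671  0.06  ] [[116.0, 257.0], [117.0, 219.0], [262.0, 226.0], [260.0, 264.0]]
```

View pics/c1.png

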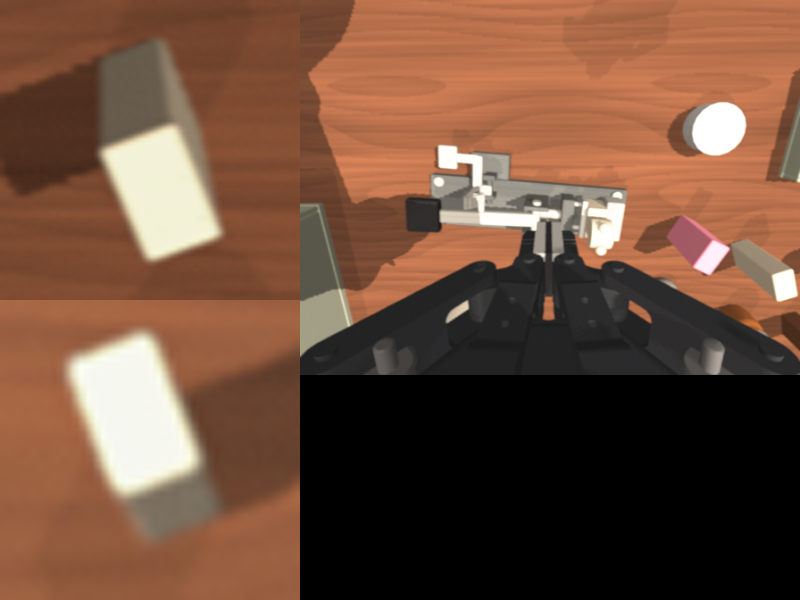

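```bash
cat > m.py <<'E'
from h import *
np.set_printoptions(precision=4,suppress=True)
def P(p,z):return atz("wrist",p,z)
f=lambda u,v:((u-300)*1.12,v*1.12)
for n,p,z in [("tab",f(447,157),.034),("paddle",f(423,214),.06),("baseL",f(432,175),.012),("baseR",f(627,189),.012),("fixjawtop R1",f(625,203),.042),("fixjawR2",f(622,241),.042),("pad1",f(406,199),.06),("pad2",f(440,199),.06),("pad3",f(440,230),.06),("pad4",f(406,230),.06)]:print(n,P(p,z))
# blank: shift wrist cam back to w1 pose
K=np.array(get_calibration("wrist")["K"]);T=np.array(get_calibration("wrist")["world_from_camera"])
def at(T,K,p,z):
    d=T[:3,:3]@np.linalg.inv(K)@np.array([p[0],p[1],1.]);return T[:3,3]+d*(z-T[2,3])/d[2]
T1=T.copy();T1[:3,3]=[0.4244,0.1136,0.4154]
a=[at(T1,K,(255+u/4,215+v/4),.08) for u,v in[(103,155),(178,127),(221,235),(150,260)]]
b=[atz("top",(210+u/7.5,185+v/7.5),.08) for u,v in[(68,65),(152,33),(200,163),(122,196)]]
for q in(a,b):
    q=np.array(q);print(q[:,:2],q.mean(0)); d=(q[2]+q[3]-q[0]-q[1])/2;e=(q[1]+q[2]-q[0]-q[3])/2
    print("long",np.linalg.norm(d),np.degrees(np.arctan2(d[1],d[0])),"short",np.linalg.norm(e),np.degrees(np.arctan2(e[1],e[0])))
E
python3 m.py
```

```text
tab [ 0.4448 -0.2705  0.034 ]
paddle [ 0.5085 -0.2964  0.06  ]
baseL [ 0.4728 -0.301   0.012 ]
baseR [ 0.4921 -0.0425  0.012 ]
fixjawtop R1 [ 0.5012 -0.0524  0.042 ]
fixjawR2 [ 0.5534 -0.0523  0.042 ]
pad1 [ 0.4897 -0.3139  0.06  ]
pad2 [ 0.4897 -0.2742  0.06  ]
pad3 [ 0.5293 -0.2786  0.06  ]
pad4 [ 0.5293 -0.3196  0.06  ]
[[0.5781 0.1166]
 [0.5692 0.1386]
 [0.6044 0.1522]
 [0.6128 0.131 ]] [0.5911 0.1346 0.08  ]
long 0.03761569813197582 21.822150057923047 short 0.023309883774497463 111.8594841099787
[[0.6038 0.1452]
 [0.6127 0.1222]
 [0.5759 0.1085]
 [0.5668 0.1298]] [0.5898 0.1264 0.08  ]
long 0.03962343151189485 -158.50560702045854 short 0.023917414680675122 -67.91241212871303
```

Call:
jog_arm:
  moves:
    - [[1,-0.009,-0.035,-0.015,0,0,-2],[1,-0.018,-0.075,-0.03,0,0,-4],[1,-0.018,-0.105,-0.05,0,0,-4],[1,-0.018,-0.121,-0.09,0,0,-4],[1,-0.018,-0.121,-0.135,0,0,-4],[1,-0.018,-0.121,-0.165,0,0,-4],[1,-0.018,-0.121,-0.173,0,0,-4],[1,-0.018,-0.121,-0.173,0,0,-4]]

```text
time_s: 4.05
tcp_pos: [0.4381, -0.2697, 0.0649]
orientation: [180.0, -0.1, 175.9]
contact_force: [0.1, 0.5, 0.3]
grip_width: -0.0002
finger_force: 0.0
```

```bash
python3 w.py w3 latch_tab lever_paddle; python3 -c "
from h import *
a=cv2.resize(cv2.imread('pics/w3.png'),(480,360));s=grab_frame('side')[200:380,180:340]
c=np.zeros((360,800,3),np.uint8);c[:,:480]=a;c[:,480:]=cv2.resize(s,(320,360));cv2.imwrite('pics/c2.png',c)"
```

```text
4.05 [ 0.4381 -0.2697  0.0649] [179.9699  -0.098  175.8949] [0.1342 0.4965 0.3209] -0.00022305157490386888
[ 0.3672 -0.2645  0.1927] [308.9651   0.     278.0395]
latch_tab 0.77 [258. 311.] 2423 [ 0.4441 -0.2515  0.034 ] [[237.0, 272.0], [252.0, 222.0], [350.0, 252.0], [335.0, 301.0]]
lever_paddle 0.38 [300. 451.] 17979 [ 0.4596 -0.1861  0.06  ] [[214.0, 349.0], [231.0, 215.0], [573.0, 257.0], [557.0, 392.0]]
```

View pics/c2.png

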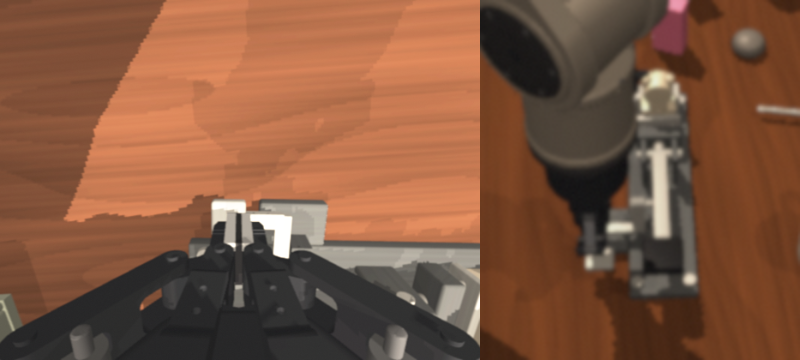

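The closed fingertips stand just above the tab, at about (228,208) in the left picture, and roughly 4 mm toward +y of its middle. I'll correct that and press.

Call:
jog_arm:
  moves:
    - [[1,0.001,-0.004,-0.006,0,0,0],[1,0.001,-0.004,-0.013,0,0,0],[1,0.001,-0.004,-0.018,0,0,0],[1,0.001,-0.004,-0.022,0,0,0],[1,0.001,-0.004,-0.026,0,0,0],[1,0.001,-0.004,-0.026,0,0,0]]

```text
time_s: 4.85
tcp_pos: [0.439, -0.2747, 0.0389]
orientation: [-180.0, 0.0, 175.8]
contact_force: [2.1, -1.4, 3.9]
grip_width: -0.0001
finger_force: 2.1
```

```bash
python3 -c "
from h import *
s=grab_frame('side');cv2.imwrite('pics/s4.png',s)
for t in('lever','lever_paddle'):
  for r in outline_of(t,'side')[:2]:
    ys,xs=np.nonzero(r['region']);print(t,r['confidence'],r['location'],xs.min(),xs.max(),ys.min(),ys.max())
print(read_state()['contact_force'])"
```

```text
lever 0.61 [291.2, 268.3] 258 281 275 299
lever 0.55 [309.9, 270.2] 243 288 242 349
lever_paddle 0.92 [290.4, 266.4] 258 280 275 298
[ 1.32504838 -1.22064991  4.4231841 ]
```

Call:
jog_arm:
  moves:
    - [[1,-0.005,0,0.04,0,0,0],[1,-0.005,0,0.085,0,0,0],[1,-0.005,0.015,0.13,0,0,0],[0.5,0,0.05,0.155,0,0,0],[0.0,0.01,0.095,0.17,0,0,0],[0.0,0.025,0.14,0.17,0,0,0],[0.0,0.04,0.183,0.17,0,0,0],[0.0,0.04,0.183,0.17,0,0,0]]

```text
time_s: 5.8
tcp_pos: [0.48, -0.0857, 0.2092]
orientation: [179.9, -0.0, 176.2]
contact_force: [-0.2, -0.9, -0.9]
grip_width: 0.0727
finger_force: 0.0
```

```bash
sleep 0; python3 w.py w5 carving lever_paddle; python3 -c "
from h import *
a=cv2.resize(cv2.imread('pics/w5.png'),(480,360));s=grab_frame('side')[200:380,180:340]
c=np.zeros((360,800,3),np.uint8);c[:,:480]=a;c[:,480:]=cv2.resize(s,(320,360));cv2.imwrite('pics/c3.png',c)"
```

```text
5.8 [ 0.48   -0.0857  0.2092] [179.9242  -0.0233 176.2438] [-0.1566 -0.9368 -0.8731] 0.0727372434189543
[ 0.4077 -0.0833  0.3358] [308.9651   0.     278.0395]
carving 0.95 [244. 267.] 1615 [ 0.5077 -0.1013  0.095 ] [[256.0, 210.0], [283.0, 210.0], [283.0, 276.0], [256.0, 276.0]]
lever_paddle 0.96 [266.  57.] 6808 [ 0.5307 -0.3136  0.06  ] [[-19.0, 268.0], [184.0, 198.0], [203.0, 255.0], [0.0, 324.0]]
```

View pics/c3.png

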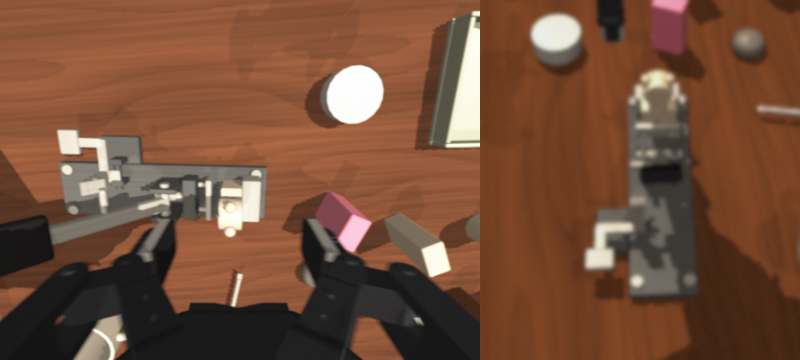

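The lever is up (paddle at (20,245) in the left picture) and the latch tab has come back. The carving stands at about (231,205), still between the jaws. I'll take sharper crops of the carving and the blank with the arm at rest.

```bash
python3 w.py w6 carving blank; python3 -c "
from h import *
a=cv2.imread('pics/w6.png');t=grab_frame('top');cv2.imwrite('pics/t6.png',t)
c=np.zeros((600,800,3),np.uint8)
R=lambda im,x,y,w,h,s:cv2.resize(im[y:y+h,x:x+w],(w*s,h*s),interpolation=cv2.INTER_CUBIC)
c[:600,:480]=R(a,225,180,80,100,6);c[:400,480:800]=R(a,440,230,80,100,4)
c[420:600,480:720]=R(t,305,215,60,45,4)
cv2.imwrite('pics/c4.png',c)"
```

```text
6.0 [ 0.4782 -0.0924  0.2091] [-179.9842   -0.0458  175.7477] [-0.5218 -0.1876  0.4153] 0.08507713461143776
[ 0.4069 -0.0867  0.3359] [308.9651   0.     278.0395]
carving 0.64 [242. 275.] 1605 [ 0.5056 -0.0965  0.095 ] [[265.0, 210.0], [291.0, 210.0], [291.0, 277.0], [265.0, 277.0]]
carving 0.48 [232. 144.] 22263 [ 0.4894 -0.2045  0.095 ] [[-26.0, 179.0], [297.0, 105.0], [331.0, 254.0], [8.0, 328.0]]
carving 0.24 [339. 284.] 215 [ 0.6035 -0.0964  0.095 ] [[276.0, 356.0], [286.0, 319.0], [292.0, 321.0], [283.0, 358.0]]
blank 0.86 [253. 407.] 2359 [0.5315 0.0206 0.08  ] [[369.0, 250.0], [393.0, 218.0], [447.0, 259.0], [424.0, 291.0]]
blank 0.78 [286. 497.] 3037 [0.5715 0.1055 0.08  ] [[447.0, 268.0], [473.0, 237.0], [546.0, 298.0], [520.0, 330.0]]
blank 0.58 [243. 274.] 1653 [ 0.5137 -0.0981  0.08  ] [[264.0, 210.0], [291.0, 210.0], [291.0, 277.0], [264.0, 277.0]]
```

View pics/c4.png

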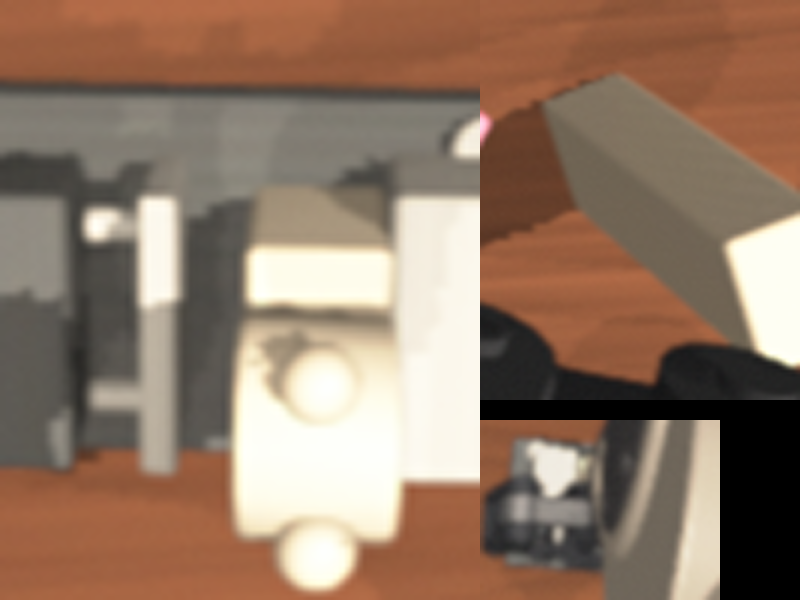

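```bash
python3 -c "
from h import *
np.set_printoptions(precision=4,suppress=True)
g=lambda u,v:(225+u/6,180+v/6)
W=lambda n,p,z:print(n,atz('wrist',p,z))
W('ft1',g(250,247),.05);W('ft2',g(391,247),.05);W('ears',g(319,469),.088);W('ear1',g(320,383),.09);W('ear2',g(318,555),.09)
W('fj near',g(396,195),.042);W('fj far',g(402,480),.042);W('mj near',g(180,195),.042);W('mj far',g(178,470),.042)
k=lambda u,v:(440+(u-480)/4,230+v/4)
W('bl A',k(727,243),.08);W('bl B',k(760,358),.08)
print(read_state()['tcp_pos'])
"
```

```text
ft1 [ 0.5024 -0.105   0.05  ]
ft2 [ 0.5041 -0.0821  0.05  ]
ears [ 0.5246 -0.0953  0.088 ]
ear1 [ 0.5103 -0.0941  0.09  ]
ear2 [ 0.5374 -0.0964  0.09  ]
fj near [ 0.4978 -0.0806  0.042 ]
fj far [ 0.5495 -0.0828  0.042 ]
mj near [ 0.4952 -0.1163  0.042 ]
mj far [ 0.5448 -0.1214  0.042 ]
bl A [0.577  0.1104 0.08  ]
bl B [0.6092 0.1224 0.08  ]
[ 0.4785 -0.0926  0.2093]
```

Call:
jog_arm:
  moves:
    - [[0.45,0.022,-0.001,-0.02,0,0,0],[0.45,0.0445,-0.002,-0.045,0,0,0],[0.45,0.0445,-0.002,-0.08,0,0,0],[0.45,0.0445,-0.002,-0.11,0,0,0],[0.45,0.0445,-0.002,-0.13,0,0,0],[0.45,0.0445,-0.002,-0.136,0,0,0],[0.45,0.0445,-0.002,-0.136,0,0,0]]

```text
time_s: 6.9
tcp_pos: [0.5229, -0.0942, 0.0729]
orientation: [-180.0, -0.1, 175.7]
contact_force: [0.3, 0.2, -0.2]
grip_width: 0.0473
finger_force: 0.0
```

Call:
jog_arm:
  moves:
    - [[0.7,0,0,0,0,0,0],[0.9,0,0,0,0,0,0],[0.9,0,0,0,0,0,0],[0.9,0,0,0,0,0,0],[0.9,0,0,0,0,0,0]]

```text
time_s: 7.4
tcp_pos: [0.524, -0.0952, 0.0746]
orientation: [-179.9, 0.1, 175.7]
contact_force: [0.0, -8.3, -1.0]
grip_width: 0.0234
finger_force: 58.4
```

Call:
jog_arm:
  moves:
    - [[0.9,0,-0.003,0.015,0,0,0],[0.9,0,-0.003,0.045,0,0,0],[0.9,0,-0.003,0.085,0,0,0],[0.9,0,0.0,0.12,0,0,0],[0.9,-0.005,0.035,0.13,0,0,0],[0.9,-0.015,0.075,0.13,0,0,0],[0.9,-0.028,0.115,0.13,0,0,0],[0.9,-0.04,0.155,0.13,0,0,0]]

```text
time_s: 8.2
tcp_pos: [0.4828, 0.0628, 0.2045]
orientation: [179.9, 0.1, 175.8]
contact_force: [0.4, 0.4, -1.7]
grip_width: 0.0232
finger_force: 58.5
```

Call:
jog_arm:
  moves:
    - [[0.9,-0.01,0.04,0,0,0,0],[0.9,-0.022,0.08,0,0,0,0],[0.9,-0.034,0.12,0,0,0,0],[0.9,-0.044,0.155,0,0,0,0],[0.9,-0.053,0.18,-0.02,0,0,0],[0.9,-0.053,0.189,-0.05,0,0,0],[0.9,-0.053,0.189,-0.09,0,0,0],[0.9,-0.053,0.189,-0.115,0,0,0]]

```text
time_s: 9.0
tcp_pos: [0.4298, 0.2507, 0.0873]
orientation: [-180.0, 0.0, 175.9]
contact_force: [0.2, 0.1, -1.4]
grip_width: 0.0234
finger_force: 58.4
```

Call:
jog_arm:
  moves:
    - [[0.9,0,0,-0.01,0,0,0],[0.9,0,0,-0.018,0,0,0],[0.9,0,0,-0.02,0,0,0],[0.9,0,0,-0.02,0,0,0]]

```text
time_s: 9.4
tcp_pos: [0.4309, 0.2507, 0.0692]
orientation: [179.9, 0.1, 175.8]
contact_force: [0.4, 0.2, -1.9]
grip_width: 0.0234
finger_force: 58.4
```

```bash
python3 w.py w7 carving tray; python3 -c "
from h import *
s=grab_frame('side');t=grab_frame('top')
c=np.zeros((420,800,3),np.uint8);c[:300,:400]=cv2.resize(cv2.imread('pics/w7.png'),(400,300));c[:400,400:]=cv2.resize(s[130:230,160:260],(400,400));cv2.imwrite('pics/c5.png',c)
for r in outline_of('tray','top')[:1]:
  ys,xs=np.nonzero(r['region']);print(atz('top',(xs.min(),ys.min()),.03),atz('top',(xs.max(),ys.max()),.03))"
```

```text
9.4 [0.4309 0.2507 0.0692] [179.9461   0.051  175.7905] [ 0.4349  0.1501 -1.922 ] 0.023391669047274896
[0.3594 0.2564 0.1959] [308.9651   0.     278.0395]
carving 0.94 [270. 274.] 6566 [0.4121 0.2512 0.095 ] [[250.0, 203.0], [308.0, 203.0], [308.0, 340.0], [250.0, 340.0]]
tray 0.87 [174. 289.] 68060 [0.3886 0.2604 0.03  ] [[90.0, 84.0], [469.0, 73.0], [476.0, 314.0], [97.0, 325.0]]
[0.48057147 0.30227831 0.03      ] [0.33931058 0.15317063 0.03      ]
```

View pics/c5.png

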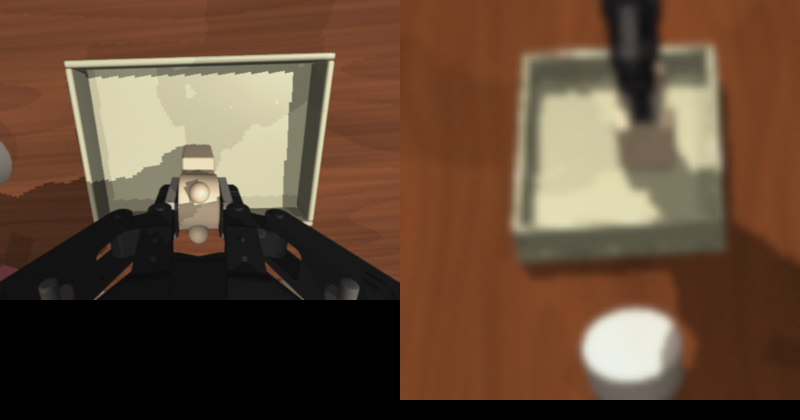

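The carving is upright inside the tray, at (198,175) in the left picture, and still hanging just above the floor. I'll lower it to contact.

Call:
jog_arm:
  moves:
    - [[0.9,0,0,-0.001,0,0,0],[0.9,0,0,-0.002,0,0,0],[0.9,0,0,-0.003,0,0,0],[0.9,0,0,-0.003,0,0,0]]

```text
time_s: 10.1
tcp_pos: [0.431, 0.2507, 0.067]
orientation: [179.9, 0.0, 175.8]
contact_force: [-8.8, -6.4, 42.0]
grip_width: 0.0235
finger_force: 65.1
```

Call:
jog_arm:
  moves:
    - [[0.9,0,0,0.0015,0,0,0],[0.6,0,0,0.0015,0,0,0],[0.45,0,0,0.0015,0,0,0],[0.45,0,0,0.0015,0,0,0],[0.45,0,0,0.02,0,0,0],[0.45,0,0,0.06,0,0,0],[0.45,0,0,0.1,0,0,0],[0.45,0,0,0.14,0,0,0]]

```text
time_s: 10.9
tcp_pos: [0.4301, 0.2501, 0.2066]
orientation: [-180.0, -0.0, 175.8]
contact_force: [-0.2, 0.5, -0.5]
grip_width: 0.0472
finger_force: 0.0
```

Call:
jog_arm:
  moves:
    - [[0.3,0.03,-0.025,0,0,0,6],[0.2,0.06,-0.055,0,0,0,12],[0.2,0.09,-0.09,0,0,0,18],[0.2,0.11,-0.115,0,0,0,24],[0.2,0.115,-0.13,0,0,0,25.5],[0.2,0.115,-0.13,0,0,0,25.5],[0.2,0.115,-0.13,0,0,0,25.5]]

```text
time_s: 11.6
tcp_pos: [0.5451, 0.1206, 0.205]
orientation: [180.0, -0.0, -158.8]
contact_force: [-0.2, -0.0, 0.1]
grip_width: 0.0685
finger_force: 0.0
```

```bash
cat > b.py <<'E'
from h import *
import sys
np.set_printoptions(precision=4,suppress=True)
z=float(sys.argv[1]);grab_frame("wrist");s=read_state();a=grab_frame("wrist");cv2.imwrite("pics/%s.png"%sys.argv[2],a)
print(s["time_s"],np.array(s["tcp_pos"]),s["orientation"])
for r in outline_of("blank","wrist")[:3]:
    g=a.mean(2).astype(int);m=r["region"]
    th,_=cv2.threshold(a[m].mean(1).astype(np.uint8).reshape(-1,1),0,255,cv2.THRESH_OTSU)
    k=(m&(g>th)).astype(np.uint8);n,L,st,_=cv2.connectedComponentsWithStats(k);i=1+st[1:,4].argmax()
    ys,xs=np.nonzero(L==i);rc=cv2.minAreaRect(np.c_[xs,ys].astype(np.float32));bx=cv2.boxPoints(rc)
    w=np.array([atz("wrist",p,z) for p in bx]);d=np.diff(w,axis=0)[:,:2]
    print(round(r["confidence"],2),r["location"],a[m].mean(0),th,st[i,4],"c",w.mean(0),"sides",np.linalg.norm(d,axis=1),np.degrees(np.arctan2(d[:,1],d[:,0])))
E
python3 b.py .08 w8
```

```text
11.65 [0.5449 0.1212 0.2051] [ 179.9844   -0.0214 -158.6985]
0.95 [340.7, 307.8] [19.0879 32.3234 55.2197] 45.0 25 c [0.6506 0.2056 0.08  ] sides [0.0025 0.0169 0.0026] [131.5112  38.0253 -48.1751]
0.77 [243.0, 265.9] [156.3569 181.3808 188.5713] 158.0 1066 c [0.5901 0.1285 0.08  ] sides [0.0226 0.0387 0.0235] [111.4236  21.4789 -68.5785]
0.7 [172.3, 183.1] [144.9298 131.5983 203.2747] 153.0 1098 c [0.5528 0.0345 0.08  ] sides [0.0388 0.0227 0.0396] [152.5575  62.8009 -26.4806]
```

Call:
jog_arm:
  moves:
    - [[0.4,0.022,0.004,-0.02,0,0,0],[0.4,0.0445,0.0075,-0.04,0,0,0],[0.4,0.0445,0.0075,-0.08,0,0,0],[0.4,0.0445,0.0075,-0.115,0,0,0],[0.4,0.0445,0.0075,-0.14,0,0,0],[0.4,0.0445,0.0075,-0.1445,0,0,0],[0.4,0.0445,0.0075,-0.1445,0,0,0]]

```text
time_s: 12.45
tcp_pos: [0.5895, 0.1285, 0.0607]
orientation: [180.0, -0.1, -158.7]
contact_force: [-0.5, -0.4, 0.1]
grip_width: 0.0512
finger_force: 0.0
```

Call:
jog_arm:
  moves:
    - [[0.7,0,0,0,0,0,0],[0.9,0,0,0,0,0,0],[0.9,0,0,0,0,0,0],[0.9,0,0,0,0,0,0],[0.9,0,0,0,0,0,0]]

```text
time_s: 12.95
tcp_pos: [0.5907, 0.1283, 0.0624]
orientation: [180.0, 0.1, -158.7]
contact_force: [-1.5, -0.7, 8.5]
grip_width: 0.0236
finger_force: 58.9
```

Call:
jog_arm:
  moves:
    - [[0.9,0,0,0.04,0,0,0],[0.9,0,0,0.085,0,0,-3],[0.9,-0.01,-0.025,0.12,0,0,-8],[0.9,-0.022,-0.065,0.125,0,0,-13],[0.9,-0.035,-0.11,0.125,0,0,-18],[0.9,-0.048,-0.155,0.125,0,0,-23],[0.9,-0.06,-0.195,0.125,0,0,-25.6],[0.9,-0.067,-0.226,0.125,0,0,-25.6]]

```text
time_s: 13.75
tcp_pos: [0.5217, -0.1005, 0.1867]
orientation: [180.0, 0.1, 175.5]
contact_force: [0.1, 0.2, -2.2]
grip_width: 0.0233
finger_force: 59.7
```

Call:
jog_arm:
  moves:
    - [[0.9,0,0,0,0,0,0],[0.9,0,0,-0.03,0,0,0],[0.9,0,0,-0.05,0,0,0],[0.9,0,0,-0.06,0,0,0],[0.9,0,0,-0.06,0,0,0],[0.9,0,0,-0.06,0,0,0]]

```text
time_s: 14.35
tcp_pos: [0.5233, -0.098, 0.1266]
orientation: [180.0, 0.0, 175.7]
contact_force: [0.1, -0.6, -1.1]
grip_width: 0.0231
finger_force: 59.7
```

```bash
python3 b.py .145 w9;python3 -c "
from h import *
s=grab_frame('side');a=cv2.imread('pics/w9.png')
c=np.zeros((600,800,3),np.uint8);c[:400,:480]=cv2.resize(a[180:280,220:340],(480,400),interpolation=2);c[:320,480:]=cv2.resize(s[200:280,230:310],(320,320));cv2.imwrite('pics/c6.png',c)"
```

```text
14.4 [ 0.5235 -0.098   0.1268] [179.9928   0.0746 175.7109]
0.95 [249.8, 465.0] [123.9393 112.4767 172.3294] 154.0 2194 c [ 0.515  -0.0132  0.145 ] sides [0.0264 0.015  0.0271] [153.2034  54.2439 -24.8907]
0.63 [398.3, 158.9] [116.3    135.125  149.7875] 129.0 48 c [ 0.5681 -0.1557  0.145 ] sides [0.0076 0.0017 0.0077] [133.798   30.0867 -46.057 ]
0.55 [282.7, 278.2] [151.5777 177.9231 194.3439] 196.0 1647 c [ 0.5098 -0.0961  0.145 ] sides [0.0222 0.013  0.0229] [ 85.7788  -2.6625 -94.2192]
```

View pics/c6.png

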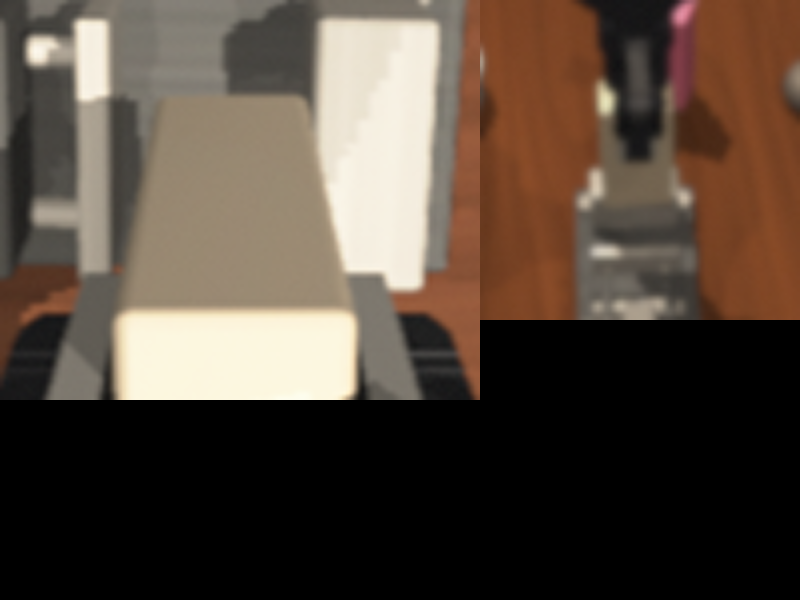

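The blank hangs upright between the jaws. Its bottom edge spans columns 165–305, against jaw faces at 108 and 318, so it is about 3 mm too far toward +y. I'll correct that and lower it.

Call:
jog_arm:
  moves:
    - [[0.9,0,-0.003,-0.01,0,0,0],[0.9,0,-0.003,-0.025,0,0,0],[0.9,0,-0.003,-0.04,0,0,0],[0.9,0,-0.003,-0.048,0,0,0],[0.9,0,-0.003,-0.05,0,0,0],[0.9,0,-0.003,-0.051,0,0,0],[0.9,0,-0.003,-0.051,0,0,0]]

```text
time_s: 15.25
tcp_pos: [0.5231, -0.1012, 0.0751]
orientation: [-180.0, 0.0, 175.7]
contact_force: [0.1, -0.1, -1.7]
grip_width: 0.0234
finger_force: 59.7
```

Call:
jog_arm:
  moves:
    - [[0.9,0,0,-0.0005,0,0,0],[0.9,0,0,-0.001,0,0,0],[0.9,0,0,-0.0015,0,0,0],[0.9,0,0,-0.0015,0,0,0]]

```text
time_s: 15.65
tcp_pos: [0.5232, -0.1012, 0.0743]
orientation: [180.0, 0.1, 175.7]
contact_force: [-5.1, 0.6, 18.1]
grip_width: 0.0228
finger_force: 62.5
```

Call:
jog_arm:
  moves:
    - [[0.9,0,0,0.0008,0,0,0],[0.7,0,0,0.0008,0,0,0],[0.5,0,0,0.0008,0,0,0],[0.45,0,0,0.0008,0,0,0],[0.45,0,0,0.02,0,0,0],[0.45,0,0,0.06,0,0,0],[0.45,-0.015,0,0.1,0,0,0],[0.45,-0.03,0,0.135,0,0,0]]

```text
time_s: 16.45
tcp_pos: [0.4925, -0.1014, 0.2098]
orientation: [-180.0, 0.0, 175.7]
contact_force: [1.0, 0.1, 0.4]
grip_width: 0.0468
finger_force: 0.0
```

```bash
python3 b.py .092 w10
python3 - <<'E'
from h import *
np.set_printoptions(precision=4,suppress=True)
for r in outline_of("lever_paddle","wrist")[:2]:
    ys,xs=np.nonzero(r["region"]);print(r["confidence"],r["location"],xs.min(),xs.max(),ys.min(),ys.max())
# expected
u=np.array([.075,.997]);S=np.array([.5235,-.0937])
for th in(.8,.4,.06):
    yl=-.075-.13*np.cos(th)+.008*np.sin(th);z=.052+.13*np.sin(th)+.008*np.cos(th)
    p=np.append(S+u*yl,z);print(th,p,proj("wrist",p))
E
```

```text
16.5 [ 0.4922 -0.1024  0.2143] [179.9459   0.2547 175.5782]
0.92 [239.3, 414.8] [144.6875 133.8816 191.8005] 171.0 992 c [0.5455 0.0272 0.092 ] sides [0.039  0.0218 0.0396] [153.1673  55.6803 -25.5888]
0.91 [340.0, 547.7] [27.5535 43.4108 72.1968] 63.0 47 c [0.6217 0.1401 0.092 ] sides [0.007  0.0238 0.0071] [-174.8808   80.3091    6.4083]
0.64 [231.4, 280.8] [204.3244 218.5158 225.3576] 197.0 1147 c [ 0.522  -0.0987  0.092 ] sides [0.0225 0.0375 0.0235] [ 85.7472  -3.2874 -94.2612]
0.72 [248.0, 73.3] 13 212 205 302
0.8 [ 0.5115 -0.2531  0.1508] [ 51.0558 276.3129]
0.4 [ 0.5091 -0.2847  0.11  ] [ 47.2196 250.8635]
0.06 [ 0.5082 -0.2974  0.0678] [ 66.2414 231.9277]
```

The blank stands in place at (0.522, −0.0987), square to the vise. Next I'll close the gripper, hover over the raised paddle, and press along its arc.

Call:
jog_arm:
  moves:
    - [[0.8,0.004,-0.03,0.015,0,0,0],[1,0.008,-0.07,0.015,0,0,0],[1,0.013,-0.11,0.015,0,0,0],[1,0.018,-0.15,0.01,0,0,0],[1,0.018,-0.152,0.0,0,0,0],[1,0.018,-0.154,-0.01,0,0,0],[1,0.018,-0.154,-0.01,0,0,0]]

```text
time_s: 17.35
tcp_pos: [0.51, -0.254, 0.1959]
orientation: [180.0, -0.2, 175.7]
contact_force: [0.8, 0.0, 0.3]
grip_width: 0.0003
finger_force: 0.0
```

Call:
jog_arm:
  moves:
    - [[1,0,0,-0.01,0,0,0],[1,0,-0.003,-0.022,0,0,0],[1,0,-0.011,-0.034,0,0,0],[1,0,-0.019,-0.046,0,0,0],[1,-0.001,-0.025,-0.058,0,0,0],[1,-0.001,-0.03,-0.07,0,0,0],[1,-0.002,-0.034,-0.08,0,0,0],[1,-0.002,-0.037,-0.09,0,0,0]]

```text
time_s: 18.15
tcp_pos: [0.5094, -0.2933, 0.108]
orientation: [-179.9, 0.1, 175.7]
contact_force: [-1.3, -2.0, 15.6]
grip_width: 0.0003
finger_force: 7.3
```

Call:
jog_arm:
  moves:
    - [[1,0,-0.002,-0.008,0,0,0],[1,0,-0.004,-0.016,0,0,0],[1,-0.001,-0.005,-0.023,0,0,0],[1,-0.001,-0.006,-0.028,0,0,0],[1,-0.001,-0.006,-0.031,0,0,0],[1,-0.001,-0.006,-0.032,0,0,0],[1,-0.001,-0.006,-0.032,0,0,0]]

```text
time_s: 18.85
tcp_pos: [0.5087, -0.299, 0.0767]
orientation: [-179.9, 0.1, 175.7]
contact_force: [-0.6, -1.0, 16.9]
grip_width: -0.0
finger_force: 8.0
```

Call:
jog_arm:
  moves:
    - [[1,0,0,-0.0015,0,0,0],[1,0,0,-0.0015,0,0,0]]

```text
time_s: 19.05
tcp_pos: [0.5088, -0.2991, 0.076]
orientation: [-180.0, 0.2, 175.7]
contact_force: [-4.6, 2.6, 32.3]
grip_width: -0.0001
finger_force: 16.2
```

Call:
jog_arm:
  moves:
    - [[1,0,0,0.005,0,0,0],[1,0,0.001,0.012,0,0,0],[1,0,0.002,0.02,0,0,0],[1,0,0.002,0.02,0,0,0]]

```text
time_s: 19.45
tcp_pos: [0.508, -0.2961, 0.0952]
orientation: [-180.0, 0.0, 175.7]
contact_force: [-0.7, 0.0, 0.1]
grip_width: 0.0003
finger_force: 0.0
```

Contact is gone with the fingertips only about 1 cm up, so the latch holds. I'll back away and check.

Call:
jog_arm:
  moves:
    - [[1,-0.005,0,0.04,0,0,0],[1,-0.015,0.01,0.085,0,0,0],[1,-0.025,0.04,0.12,0,0,0],[1,-0.035,0.08,0.15,0,0,0],[1,-0.045,0.12,0.17,0,0,0],[1,-0.05,0.16,0.18,0,0,0],[1,-0.05,0.17,0.18,0,0,0],[1,-0.05,0.17,0.18,0,0,0]]

```text
time_s: 20.25
tcp_pos: [0.4579, -0.1243, 0.2747]
orientation: [179.9, 0.0, 175.9]
contact_force: [-0.0, -0.6, -1.2]
grip_width: 0.0001
finger_force: 0.0
```

```bash
python3 b.py .092 w11; python3 -c "
from h import *
s=grab_frame('side');a=cv2.imread('pics/w11.png')
c=np.zeros((450,800,3),np.uint8);c[:300,:400]=cv2.resize(a,(400,300));c[:450,400:]=cv2.resize(s[120:360,160:373],(400,450));cv2.imwrite('pics/c7.png',c)"
```

```text
20.3 [ 0.4578 -0.1258  0.2745] [179.9937  -0.0095 175.7972]
0.89 [339.0, 539.7] [27.1822 43.2523 71.8054] 58.0 42 c [0.6385 0.1651 0.092 ] sides [0.0042 0.0455 0.0043] [157.3567  53.2159 -20.774 ]
0.88 [239.8, 309.6] [197.3111 212.6091 220.1648] 198.0 695 c [ 0.5213 -0.0973  0.092 ] sides [0.0409 0.024  0.041 ] [174.4453  83.0771  -4.3818]
```

View pics/c7.png

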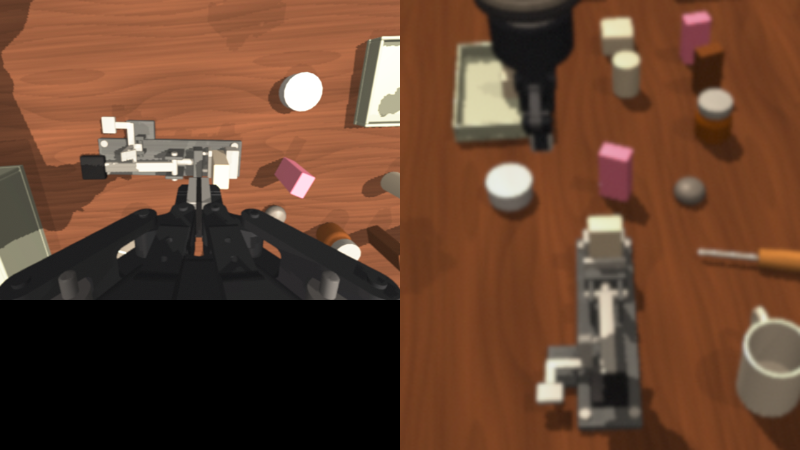

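The lever is down and latched (paddle at (610,388) in the right picture), and the blank is upright between the jaws at (604,238). Last, a check by numbers that the carving stands in the tray, then hand in.

```bash
python3 -c "
from h import *
t=grab_frame('top')
ok=False
for r in outline_of('carving','top')[:3]:
  l=r['location'];p=atz('top',(l[1],l[0]),.08);ys,xs=np.nonzero(r['region']);print(r['confidence'],p,np.ptp(xs),np.ptp(ys))
  ok|=np.hypot(p[0]-.43,p[1]-.25)<.03 and max(np.ptp(xs),np.ptp(ys))<30
print(ok)
if ok: print(sign_off())"
```

```text
0.9 [0.43042781 0.24907121 0.08      ] 21 20
0.67 [ 0.51581248 -0.07578459  0.08      ] 60 33
True
the job is handed in; nothing more can be done
None
```

The job is handed in at about 20 s of the 67 s allowed: the carving stands upright in the tray, the slab is gripped in the vise with the lever latched down, and nothing else on the bench was touched.

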